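# Hang the splash guard and slide it to its click stop at the waffle table

## Task

Hang the blue tent-shaped splash guard over the steel bar of the red carriage and let go of it. Then take the carriage by its black knob and slide it along its rail until its spring ball clicks into the notch, and finish still gripping the knob with the carriage resting in the notch and the guard hanging on its bar. Leave the bowl, the sugar shaker, the waffle tray and the metal cup where they are.

Things in the scene. Friction and masses are not known exactly. Their poses are not given: they have to be found in the camera images.
- guard: Loose, 125 to 250 g: two blue sheets 3 mm thick, 110 mm long, joined like a tent (each 25 deg from vertical, 88 mm across at the foot), on the ridge a white upright grip fin 10 mm thick (x), 50 long (y), 36 high. Origin: fin's centre, 109 mm above the table at first; ridge 18 mm below it. x across the ridge, y along. Hung on the bar, its origin is 36 mm above the bar's axis.
- bar (a point): Middle of the carriage's round steel bar: 12 mm thick, 170 mm above the table, 178 mm free between two posts 16 mm square, 190 mm tall. x across the rail, y along bar and rail, z up. Rides with the carriage, which slides towards +y of this frame. The carriage's foot below is 64 mm wide (x), its top 48 mm above the table.
- knob (a point): Grip centre of the black upright round knob on top of the carriage's +y post: 28 mm in diameter, from 190 to 238 mm above the table, this point at 217 mm, 97 mm along +y from the bar's middle. Same axes as bar. It rides with the carriage and does not turn.
- rail: Fixed aluminium rail on the table, 476 mm long (y), 80 mm wide, 34 mm high; origin at its centre on the table. It carries the carriage. A small yellow mark on both its edges shows where the notch is this time; when seated, the white pointer at the middle of the carriage's foot stands at it.
- carriage (a joint): Travel of the carriage along the rail, m: 0 at the -y end, 0.2 at the +y end; starts between 0 and 0.04. About 2 to 4 N of friction. The only notch lies somewhere between 0.09 and 0.16, elsewhere each time: find it by feel. Within about 5 mm of it the ball pulls the carriage in; pushing on out of it takes about 6 to 9 N on top of the friction.
- ball (a joint): How far the spring ball under the carriage has dropped, m: about 0.0007 while it rides on the flat track, about 0.0038 when seated at the middle of the notch; in the notch each millimetre off the middle lifts it by about a millimetre.
- bowl: Bystander: blue mixing bowl, 170 mm across, 85 mm high, origin under its centre.
- shaker: Bystander: white sugar shaker, 56 mm in diameter, 115 mm high, origin under its centre.
- waffle_tray: Bystander: dark tray with waffles, 150 by 140 mm (x, y), about 37 mm high, origin under its centre.
- cup: Bystander: steel cup, 68 mm across, 60 mm high, origin under its centre.
Mind the look-alikes: they are no part of the job. What is meant by the guard is not orange, and is the larger of those in its own colour.

How it is judged:
By the outcome, as a careful person would: the job done as asked, in the order asked, and still so for the second after the job is handed in, while the arm keeps its last pose, push and grip.
It also fails if it takes over 72 s, if anything falls off the work surface, if the arm or the gripper's body presses on something with over 40 N, if the wrist force passes 120 N, or if a joint passes its speed limit or range.

## Robot

A 7-joint arm with a two-finger parallel gripper is mounted at the origin on the work surface. World frame = base frame: x ahead of the robot, y to its left, z up, the work surface at z = 0. Lengths are in m, angles in rad, forces in N, time in s.
With the tool pointing down it reaches from about 0.4 to 0.9 m from the base axis. Payload 5.5 kg.
Tool frame: the origin (TCP) lies at the very end of the fingers, on their centre line; the grasp point (between the pads) lies 19 mm behind it; z points along the fingers, y is the line along which they close (so a half turn about z gives the same grasp; the last joint's range is limited). The gripper opens to 92 mm and grips with 3 to 60 N. Pads are 19 mm wide; open, the fingers measure 130 mm over their backs; the gripper's body (75 mm by 190 mm) begins 47 mm behind the grasp point.
Start: joints at [1.521, 0.501, -0.427, 1.55, 0.221, 1.138, -0.21], TCP at [0.2, -0.618, 0.227] pointing down, gripper open.
Joint ranges: [-2.88, 2.88], [-0.31, 2.03], [-1.54, 1.56], [0.2, 2.42], [-1.41, 4.55], [0.19, 2.02], [-2.57, 2.57]. Speed limits (rad/s): [2.57, 2.57, 3.14, 3.14, 3.14, 3.14, 3.14].

## Interface

Orientations are given as a rotation vector (axis times angle).
In Python, from cell import * gives the robot as it stands.
- The arm moves only by the tool arm_command, never from a script. Its argument "increments" is a list of rows, each a list of 5 numbers: the opening, from 0 (shut) to 1 (fully open), then the shift along the tool's x, y, z in cm, then the turn about the tool's z in degrees. In form: [[gripper, x, y, z, turn], ...]. A call has 1 to 8 rows; each row shifts and turns the commanded pose from where the row before left it, along the tool's axes as they then stand; what a row does not reach is not made up. A row lasts 1/10 s, in which the tool goes at most 50 mm and 8.59 degrees, less where a joint would pass 70% of its speed; a pose out of reach is approached as far as the arm can. A call with a gripper value outside its range is refused whole. The fingers move at their own pace and stop on an object; "grip_force" is the grip in N (left out, the last holds). Time passes only in rows, so rows that do not move let the fingers close. It gives the time, the measured TCP pose, the force, the opening and the grip force at its end, in the units of the state.
- observe(): the state, without advancing time (a new reading comes with each control period).
- get_image(name): name is "scene" or "top"; returns the picture (384x512x3 uint8, blue, green, red); there is no depth.
- camera_info(name): a dict with "mtx" (3x3 intrinsics, pixels), "dist_coeffs" ([k1, k2, p1, p2, k3] as OpenCV has them; the pictures are not rectified), "extrinsics" (4x4, takes a point from world to camera coordinates). Camera axes: x right, y down, z forward; pixel columns grow to the right and rows downward; lengths in m; the calibration is good to about 2 mm. A picture is of the moment at which its call begins. camera_info takes no time and is no camera call.
- sign_off(): hands the job in; it is judged then, once.
Trained networks look in the newest picture that a camera, given by its name, has taken for a name from the list of things; names that differ only in an ending like _2 or _b are one class to them, and where a whole thing is asked for, a point or a joint stands for the part that bears it (a point fixed in the world has none). Each returns a list of dicts, best first, with "conf" (0 to 1); they miss things now and then, are a little off and sometimes report something else, mostly with a low value. They report only what shows in the picture. A call takes as long as a camera call. They do not tell look-alikes from the thing itself.
- look_for(camera, name): "position" ([x, y, z] in m, in world coordinates, good to about 4 mm: the middle of the surface that is visible of it).
- mark_of(camera, name): "position" ([x, y, z] in m, in world coordinates, good to about 4 mm: a listed point, or the origin of a listed thing).
The state is a dict: "time_s": time; "joint_pos": joint angles; "dq": joint speeds; "joint_efforts": joint torques, N m; "tcp_pos": TCP position; "tcp_rot": TCP orientation; "force": force on the tool from outside, world axes, zero at the start; "wrist_torque": the same for the moment, N m; "grip_width": finger opening in m; "grasp_force": force on a finger pad.
Only numpy, scipy, OpenCV 4.12 (cv2) and the standard library are available. Lean on these libraries where they do the work, as an engineer would, in place of code of your own. Each camera call takes 0.05 s, during which the arm holds its last target. There are 200 camera calls.

## Working session

There is one attempt and no reset: what is moved stays moved. The work goes in short steps, Python scripts to look and compute and a tool call to move; the robot and the scene stay as the last step left them, time stands still between calls to the robot, and variables do not carry over. Pictures are saved under pics/ and viewed, at most 10 in all, crops included, and the job is handed in when it is done.

Besides the shell and the picture viewer there is one more tool, called after "Emit:" in YAML: its name, and indented under it one key for each argument. arm_command: Moves the arm, as the interface text tells. Its arguments: {"type":"object","properties":{"increments":{"type":"array"},"grip_force":{"type":"number"}},"required":["increments"]}

```bash
mkdir -p pics; python3 - <<'E'
from cell import *
import cv2,numpy as np
for c in("scene","top"):
    cv2.imwrite(f"pics/{c}0.png",get_image(c))
    for n in("guard","bar","knob","rail"):
        print(c,n,[(np.round(d["position"],3).tolist(),round(d["conf"],2)) for d in mark_of(c,n)])
    i=camera_info(c);print(np.round(i["mtx"],1).tolist(),np.round(i["extrinsics"],3).tolist())
s=observe();print(s["time_s"],s["tcp_pos"],s["tcp_rot"],s["grip_width"])
E
```

```text
scene guard [([0.459, -0.36, 0.109], 0.87), ([0.356, -0.516, 0.111], 0.86), ([0.306, -0.368, 0.079], 0.78)]
scene bar [([0.57, -0.01, 0.169], 0.77)]
scene knob [([0.556, 0.087, 0.222], 0.67)]
scene rail [([0.558, 0.07, 0.002], 0.71)]
[[380.3, 0.0, 257.1], [0.0, 380.3, 186.1], [0.0, 0.0, 1.0]] [[0.796, 0.605, 0.004, -0.37], [0.34, -0.442, -0.83, -0.108], [-0.5, 0.662, -0.558, 1.598], [0.0, 0.0, 0.0, 1.0]]
top guard [([0.458, -0.354, 0.108], 0.89), ([0.305, -0.367, 0.079], 0.84), ([0.357, -0.515, 0.107], 0.75), ([0.558, 0.089, 0.214], 0.57)]
top bar [([0.566, -0.009, 0.166], 0.89)]
top knob [([0.554, 0.086, 0.216], 0.88), ([0.562, 0.073, -0.002], 0.72), ([0.566, -0.01, 0.166], 0.62)]
top rail [([0.556, 0.072, -0.001], 0.98)]
[[482.6, 0.0, 251.4], [0.0, 482.6, 192.1], [0.0, 0.0, 1.0]] [[-0.005, -1.0, 0.016, -0.09], [-0.997, 0.004, -0.076, 0.517], [0.075, -0.016, -0.997, 1.515], [0.0, 0.0, 0.0, 1.0]]
0.5 [ 0.20002536 -0.61840133  0.22665658] [-3.10309219e+00 -4.89403182e-01 -2.20328370e-05] 0.09203993948192073
```

View pics/scene0.png

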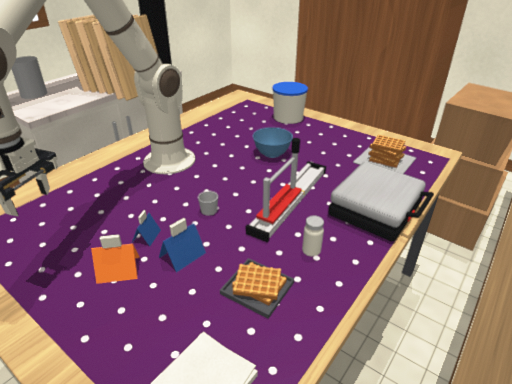

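View pics/top0.png

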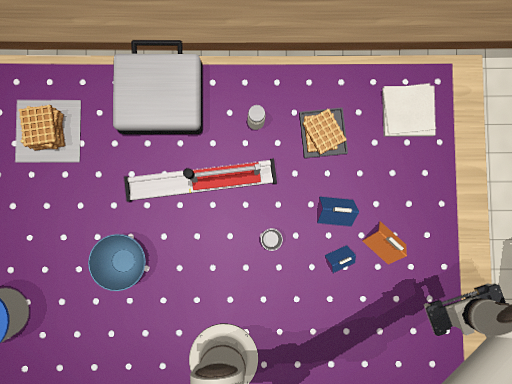

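Top view: the candidates for the guard are the large blue tent at (338,211), the small blue one at (341,259) and the orange one at (385,243). I choose the large blue one, at about (0.458,-0.356). The rail runs from (127,188) to (275,171), with the knob at (188,174). Next is one close crop, plus yaws measured from the pixels.

```bash
cat > h.py <<'E'
from cell import *
import cv2,numpy as np
from scipy.spatial.transform import Rotation as R
def ray(c,px,z):
    i=camera_info(c);K=np.array(i["mtx"]);E=np.array(i["extrinsics"])
    p=cv2.undistortPoints(np.array(px,float).reshape(-1,1,2),K,np.array(i["dist_coeffs"]))[:,0]
    d=np.c_[p,np.ones(len(p))]@E[:3,:3]; o=-E[:3,:3].T@E[:3,3]
    return o+d*((z-o[2])/d[:,2])[:,None]
def axis(P):
    m=P.mean(0);u,s,v=np.linalg.svd(P[:,:2]-m[:2]);return m,np.degrees(np.arctan2(v[0,1],v[0,0])),s
E
python3 - <<'E'
from h import *
im=cv2.imread("pics/top0.png");cv2.imwrite("pics/crop1.png",cv2.resize(im[150:280,120:370],None,fx=3,fy=3,interpolation=cv2.INTER_CUBIC))
h=cv2.cvtColor(im,cv2.COLOR_BGR2HSV)
w=(h[...,1]<60)&(h[...,2]>170)
def sel(m,x0,x1,y0,y1):
    y,x=np.nonzero(m[y0:y1,x0:x1]);return np.c_[x+x0,y+y0]
p=sel(w,328,355,204,217);print("fin",len(p),axis(ray("top",p,.127))[:2])
r=(h[...,1]>150)&(h[...,2]>80)&((h[...,0]<6)|(h[...,0]>174))
p=sel(r,180,280,155,200);print("red",len(p),p.min(0),p.max(0),axis(ray("top",p,.048))[:2])
b=(h[...,2]<70)
p=sel(b,122,134,170,205);q=sel(b,268,280,150,190);print("ends",ray("top",[p.mean(0),q.mean(0)],.034))
y=(h[...,0]>20)&(h[...,0]<35)&(h[...,1]>120)&(h[...,2]>120)
p=sel(y,120,290,150,210);print("yellow",p.tolist(),ray("top",p,.03).round(3).tolist() if len(p) else 0)
T=R.from_rotvec(observe()["tcp_rot"]).as_matrix();print(T.round(3))
E
```

```text
fin 60 (array([ 0.45674818, -0.36009505,  0.127     ]), np.float64(-94.90967629402556))
red 930 [192 162] [260 189] (array([ 0.55970368, -0.01129077,  0.048     ]), np.float64(96.77740168740061))
ends [[ 0.52515415  0.29758886  0.034     ]
 [ 0.58144645 -0.16048166  0.034     ]]
yellow [[189, 189], [189, 190], [190, 191], [190, 192]] [[0.527, 0.105, 0.03], [0.524, 0.105, 0.03], [0.52, 0.102, 0.03], [0.517, 0.102, 0.03]]
[[ 0.951  0.308 -0.   ]
 [ 0.308 -0.951  0.   ]
 [ 0.    -0.    -1.   ]]
```

View pics/crop1.png

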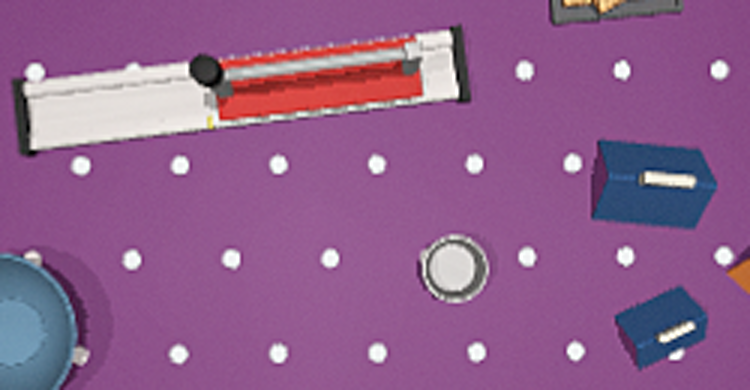

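The crop confirms it: the large blue tent with its white fin is at crop (668,180). It is clearly bigger than the small one at (665,330), and the orange one is out. The yellow notch mark is at crop (210,122), about 118 mm ahead of the carriage's middle. Next I turn the tool to the fin's axis.

Emit:
arm_command:
  increments:
    - [1,0,0,0,-8.3]
    - [1,0,0,0,-8.3]
    - [1,0,0,0,-8.3]
    - [1,0,0,0,-8.3]
    - [1,0,0,0,-8.3]
    - [1,0,0,0,-8.3]
    - [1,0,0,0,-8.3]
    - [1,0,0,0,-8.3]

```text
time_s: 1.3
tcp_pos: [0.2, -0.6185, 0.2268]
tcp_rot: [2.322, 2.115, -0.0]
force: [0.4, 1.3, 1.2]
grip_width: 0.0915
grasp_force: 0.0
```

```bash
cat >> h.py <<'E'
def go(x,y,z,ydeg=None):
    s=observe();T=R.from_rotvec(s["tcp_rot"]).as_matrix()
    print("t",round(s["time_s"],2),"tcp",s["tcp_pos"].round(4) if hasattr(s["tcp_pos"],"round") else s["tcp_pos"],"yang",np.degrees(np.arctan2(T[1,1],T[0,1])).round(1),"zdown",T[:,2].round(3),"w",round(s["grip_width"],4),"gf",s["grasp_force"],"F",np.round(s["force"],1),"q",np.round(s["joint_pos"],2))
    print("tool cm",(100*T.T@(np.array([x,y,z])-s["tcp_pos"])).round(2))
E
python3 -c "
from h import *
go(.458,-.358,.20)"
```

```text
t 1.3 tcp [ 0.2    -0.6185  0.2268] yang -5.3 zdown [ 0. -0. -1.] w 0.0915 gf 0.0 F [0.4 1.3 1.2] q [ 1.68  0.55 -0.67  1.54  0.36  1.17  0.85]
tool cm [28.34 23.26  2.68]
```

Emit:
arm_command:
  increments:
    - [1,3.54,2.9,0.2,0]
    - [1,3.54,2.9,0.2,0]
    - [1,3.54,2.9,0.2,0]
    - [1,3.54,2.9,0.2,0]
    - [1,3.54,2.9,0.2,0]
    - [1,3.54,2.9,0.2,0]
    - [1,3.54,2.9,0.2,0]
    - [1,3.54,2.9,0.2,0]

```text
time_s: 2.1
tcp_pos: [0.46, -0.3584, 0.211]
tcp_rot: [2.329, 2.108, -0.0]
force: [0.9, -0.9, -0.4]
grip_width: 0.0919
grasp_force: 0.0
```

```bash
python3 - <<'E'
from h import *
im=get_image("scene");cv2.imwrite("pics/s1.png",cv2.resize(im[150:320,60:300],None,fx=3,fy=3,interpolation=cv2.INTER_CUBIC))
print([(np.round(d["position"],3).tolist(),round(d["conf"],2)) for d in mark_of("scene","guard")])
go(.458,-.358,.094)
E
```

```text
[([0.354, -0.512, 0.109], 0.95), ([0.458, -0.363, 0.108], 0.92), ([0.305, -0.368, 0.081], 0.61)]
t 2.2 tcp [ 0.4649 -0.3519  0.2116] yang -5.0 zdown [ 0.004  0.003 -1.   ] w 0.0919 gf 0.0 F [ 0.3 -0.4  0.4] q [ 1.19  0.47 -0.77  1.73  0.36  1.08  0.22]
tool cm [-0.71 -0.68 11.76]
```

View pics/s1.png

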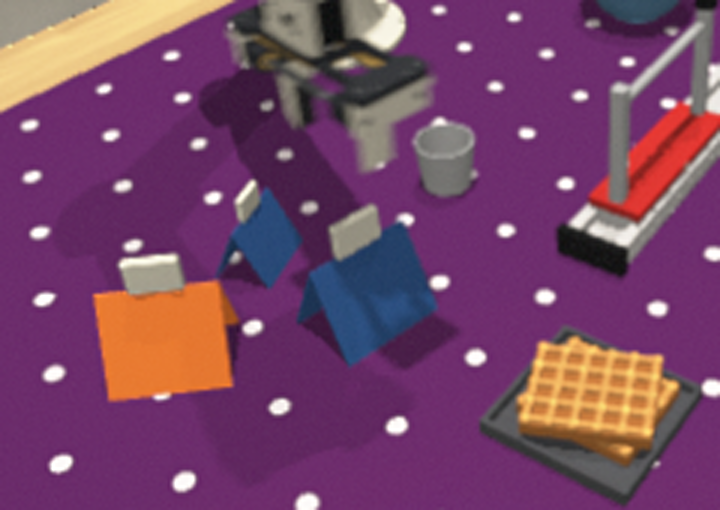

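The crop shows the large guard's fin at (355,230) and the open gripper above it at (350,110). The small tent at (250,205) is clear of it. The arm settles, then I descend.

Emit:
arm_command:
  increments:
    - [1,0,0,0,0]
    - [1,0,0,0,0]
    - [1,0,0,2,0]
    - [1,0,0,3,0]
    - [1,0,0,0,0]
    - [1,0,0,0,0]

```text
time_s: 2.8
tcp_pos: [0.4577, -0.3607, 0.1606]
tcp_rot: [-2.33, -2.105, 0.001]
force: [0.6, 0.0, 1.8]
grip_width: 0.0915
grasp_force: 0.0
```

```bash
python3 - <<'E'
from h import *
go(.458,-.359,.094)
E
```

```text
t 2.8 tcp [ 0.4577 -0.3607  0.1606] yang -5.8 zdown [-0.001  0.001 -1.   ] w 0.0915 gf 0.0 F [0.6 0.  1.8] q [ 1.18  0.53 -0.73  1.78  0.41  1.    0.18]
tool cm [0.17 0.02 6.66]
```

Good. I lower to z = 0.094 and close at 30 N.

Emit:
arm_command:
  increments:
    - [1,0,0,3,0]
    - [1,0,0,2.6,0]
    - [1,0,0,1,0]
    - [1,0,0,0,0]
    - [0.4,0,0,0,0]
    - [0.2,0,0,0,0]
    - [0,0,0,0,0]
    - [0,0,0,0,0]
  grip_force: 30

```text
time_s: 3.6
tcp_pos: [0.4594, -0.3599, 0.0956]
tcp_rot: [2.328, 2.108, 0.0]
force: [-1.5, -0.3, -1.0]
grip_width: 0.0646
grasp_force: 0.0
```

Emit:
arm_command:
  increments:
    - [0,0,0,0,0]
    - [0,0,0,0,0]
    - [0,0,0,0,0]
    - [0,0,0,0,0]

```text
time_s: 4.0
tcp_pos: [0.4589, -0.3595, 0.0947]
tcp_rot: [-2.329, -2.109, -0.0]
force: [-0.6, -0.5, -0.0]
grip_width: 0.0321
grasp_force: 0.0
```

Emit:
arm_command:
  increments:
    - [0,0,0,0,0]
    - [0,0,0,0,0]
    - [0,0,0,0,0]
    - [0,0,0,0,0]
    - [0,0,0,0,0]

```text
time_s: 4.5
tcp_pos: [0.4587, -0.3595, 0.0944]
tcp_rot: [-2.328, -2.108, -0.0]
force: [-0.3, -0.5, -1.9]
grip_width: 0.01
grasp_force: 30.0
```

Emit:
arm_command:
  increments:
    - [0,0,0,-1,0]
    - [0,0,0,-2,0]
    - [0,0,0,-3,0]
    - [0,0,0,-4,0]
    - [0,0,0,-4,0]
    - [0,0,0,-4,0]
    - [0,0,0,-4,0]
    - [0,0,0,-2,0]

```text
time_s: 5.3
tcp_pos: [0.4604, -0.3596, 0.3396]
tcp_rot: [2.324, 2.106, 0.001]
force: [1.3, 0.0, -2.7]
grip_width: 0.0097
grasp_force: 30.0
```

Emit:
arm_command:
  increments:
    - [0,0,0,0,-3]
    - [0,0,0,0,-3]
    - [0,0,0,0,-3]
    - [0,0,0,0,-3]
    - [0,0,0,0,0]

```text
time_s: 5.8
tcp_pos: [0.4589, -0.3593, 0.3353]
tcp_rot: [2.094, 2.341, 0.0]
force: [0.3, -0.7, -1.9]
grip_width: 0.0099
grasp_force: 30.0
```

```bash
python3 - <<'E'
from h import *
im=get_image("scene");cv2.imwrite("pics/s2.png",im[40:340,40:400])
print([(np.round(d["position"],3).tolist(),round(d["conf"],2)) for d in mark_of("scene","guard")])
print([(np.round(d["position"],3).tolist(),round(d["conf"],2)) for d in mark_of("scene","bar")])
go(.566,-.010,.335)
E
```

```text
[([0.305, -0.369, 0.081], 0.98), ([0.358, -0.513, 0.108], 0.92), ([0.459, -0.36, 0.352], 0.75)]
[([0.57, -0.01, 0.167], 0.83)]
t 5.95 tcp [ 0.4589 -0.3595  0.335 ] yang 6.3 zdown [ 0. -0. -1.] w 0.01 gf 29.99649167060852 F [-0.1 -0.7 -1.4] q [ 1.27  0.37 -0.85  1.58  0.29  1.32  0.49]
tool cm [33.57 14.46 -0.  ]
```

View pics/s2.png

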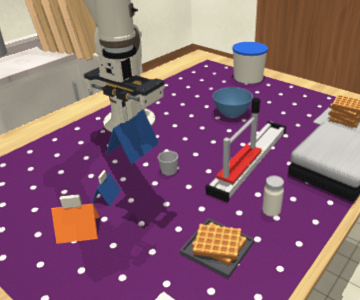

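The picture shows the guard held upright at (133,138), the other tents untouched and the carriage free at (240,150). Now I carry it over the bar.

Emit:
arm_command:
  increments:
    - [0,2.8,1.2,0,0]
    - [0,4.3,1.9,0,0]
    - [0,4.4,1.9,0,0]
    - [0,4.4,1.9,0,0]
    - [0,4.4,1.9,0,0]
    - [0,4.4,1.9,0,0]
    - [0,4.3,1.9,0,0]
    - [0,2.8,1.2,0,0]

```text
time_s: 6.75
tcp_pos: [0.5615, -0.0237, 0.3354]
tcp_rot: [2.092, 2.344, 0.003]
force: [0.2, 0.1, -1.6]
grip_width: 0.01
grasp_force: 30.0
```

Emit:
arm_command:
  increments:
    - [0,1.8,0.7,0,-0.8]
    - [0,0,0,0,0]
    - [0,0,0,0,0]
    - [0,0,0,0,0]

```text
time_s: 7.15
tcp_pos: [0.5659, -0.0114, 0.3345]
tcp_rot: [2.082, 2.352, -0.002]
force: [0.1, -0.1, -1.4]
grip_width: 0.01
grasp_force: 30.0
```

```bash
python3 - <<'E'
from h import *
get_image("top");t=get_image("scene");cv2.imwrite("pics/s3.png",cv2.resize(t[60:260,200:360],None,fx=3,fy=3,interpolation=cv2.INTER_CUBIC))
for c in("scene","top"):
  for n in("guard","bar","knob"):print(c,n,[(np.round(d["position"],3).tolist(),round(d["conf"],2)) for d in mark_of(c,n)])
go(.566,-.010,.192)
E
```

```text
scene guard [([0.308, -0.366, 0.081], 0.98), ([0.566, -0.012, 0.354], 0.8), ([0.354, -0.514, 0.107], 0.69)]
scene bar [([0.57, -0.009, 0.17], 0.6)]
scene knob [([0.557, 0.086, 0.217], 0.82), ([0.57, -0.009, 0.168], 0.44)]
top guard [([0.36, -0.513, 0.108], 0.78)]
top bar [([0.559, 0.09, 0.214], 0.65)]
top knob [([0.555, 0.087, 0.214], 0.76)]
t 7.55 tcp [ 0.566  -0.0101  0.3348] yang 7.1 zdown [ 0. -0. -1.] w 0.0095 gf 29.996457695961 F [-0.3 -0.8 -1.2] q [ 0.72  0.37 -0.97  1.62  0.31  1.32 -0.17]
tool cm [1.000e-02 0.000e+00 1.428e+01]
```

View pics/s3.png

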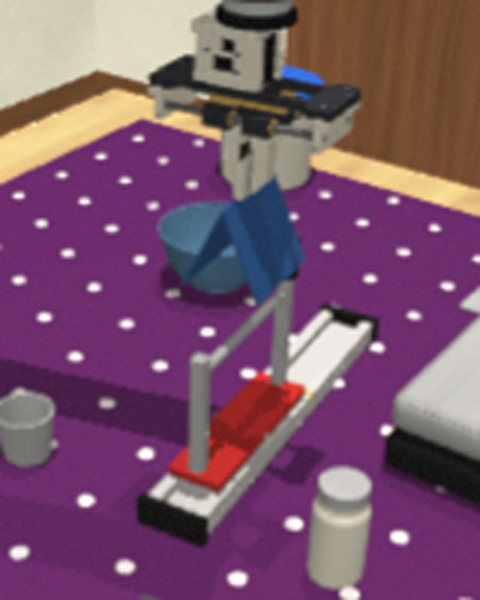

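The guard hangs in the grip right above the bar: ridge at (265,190), bar from (200,355) to (285,290), level and aligned. I lower it.

Emit:
arm_command:
  increments:
    - [0,0,0.1,2,0]
    - [0,0,0,3,0]
    - [0,0,0,3,0]
    - [0,0,0,3,0]
    - [0,0,0,1.5,0]
    - [0,0,0,0.8,0]
    - [0,0,0,0,0]
    - [0,0,0,0,0]

```text
time_s: 8.35
tcp_pos: [0.568, -0.0093, 0.203]
tcp_rot: [2.078, 2.354, 0.002]
force: [0.6, 0.5, -0.4]
grip_width: 0.0096
grasp_force: 30.0
```

Emit:
arm_command:
  increments:
    - [0,0,0,0.5,0]
    - [0,0,0,0.4,0]
    - [0,0,0,0,0]
    - [0,0,0,0,0]

```text
time_s: 8.75
tcp_pos: [0.5671, -0.0096, 0.1929]
tcp_rot: [2.079, 2.355, 0.0]
force: [0.3, 0.2, -2.1]
grip_width: 0.0101
grasp_force: 30.0
```

Emit:
arm_command:
  increments:
    - [0,0,0,0.1,0]
    - [0,0,0,0.1,0]
    - [0,0,0,0.1,0]
    - [0,0,0,0,0]

```text
time_s: 9.15
tcp_pos: [0.5676, -0.0094, 0.1906]
tcp_rot: [2.079, 2.354, 0.001]
force: [-0.6, 0.1, 5.1]
grip_width: 0.0097
grasp_force: 30.0
```

It is resting on the bar (+5 N). I release gently.

Emit:
arm_command:
  increments:
    - [0.2,0,0,0,0]
    - [0.4,0,0,0,0]
    - [0.5,0,0,0,0]
    - [0.5,0,0,0,0]
    - [0.5,0,0,0,0]
    - [0.5,0,0,0,0]
    - [0.5,0,0,0,0]

```text
time_s: 9.85
tcp_pos: [0.567, -0.0095, 0.1897]
tcp_rot: [2.079, 2.355, 0.0]
force: [-0.5, 0.0, -0.4]
grip_width: 0.0459
grasp_force: 0.0
```

Emit:
arm_command:
  increments:
    - [0.5,0,0,-1,0]
    - [0.5,0,0,-2,0]
    - [0.5,0,0,-3,0]
    - [0.8,0,0,-3,0]
    - [1,0,0,-2,0]
    - [1,0,0,0,0]
    - [1,0,0,0,0]

```text
time_s: 10.55
tcp_pos: [0.5671, -0.0096, 0.3002]
tcp_rot: [2.078, 2.354, 0.0]
force: [0.2, 0.5, -0.5]
grip_width: 0.0737
grasp_force: 0.0
```

```bash
python3 - <<'E'
from h import *
get_image("top");t=get_image("scene");cv2.imwrite("pics/s4.png",cv2.resize(t[60:260,200:360],None,fx=3,fy=3,interpolation=cv2.INTER_CUBIC))
for c in("scene","top"):
  for n in("guard","bar","knob"):print(c,n,[(np.round(d["position"],3).tolist(),round(d["conf"],2)) for d in mark_of(c,n)])
go(.556,.087,.29)
E
```

```text
scene guard [([0.306, -0.37, 0.081], 0.83), ([0.569, -0.008, 0.21], 0.77), ([0.354, -0.516, 0.108], 0.56)]
scene bar [([0.57, -0.009, 0.167], 0.64)]
scene knob [([0.556, 0.087, 0.219], 0.64)]
top guard [([0.358, -0.514, 0.106], 0.81), ([0.306, -0.368, 0.078], 0.62)]
top bar []
top knob [([0.559, 0.088, 0.213], 0.78)]
t 10.95 tcp [ 0.5668 -0.0095  0.2992] yang 7.1 zdown [-0.001  0.    -1.   ] w 0.0917 gf 0.0 F [ 0.3 -0.5 -0.2] q [ 0.71  0.4  -0.96  1.67  0.34  1.26 -0.19]
tool cm [9.71 0.13 0.92]
```

View pics/s4.png

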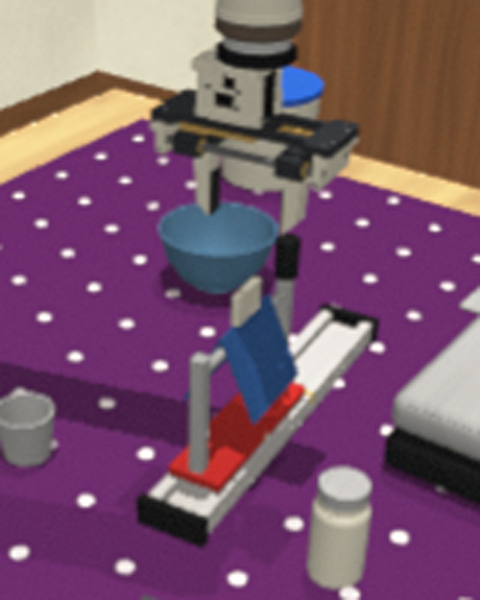

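The guard now hangs on the bar, fin at (245,297), clear of both posts; the knob is at (288,256). I move above the knob and descend.

Emit:
arm_command:
  increments:
    - [1,3,0,0,0]
    - [1,4,0.1,0,0]
    - [1,2.7,0,0,0]
    - [1,0,0,0,0]
    - [1,0,0,3,0]
    - [1,0,0,4,0]
    - [1,0,0,2.6,0]
    - [1,0,0,0.5,0]

```text
time_s: 11.75
tcp_pos: [0.5538, 0.0852, 0.1953]
tcp_rot: [-2.077, -2.352, 0.007]
force: [-0.1, -0.2, -0.5]
grip_width: 0.0915
grasp_force: 0.0
```

Emit:
arm_command:
  increments:
    - [0.4,0,0,0,0]
    - [0.3,0,0,0,0]
    - [0.3,0,0,0,0]
    - [0.3,0,0,0,0]
    - [0.3,0,0,0,0]
    - [0.2,0,0,0,0]
    - [0,0,0,0,0]
    - [0,0,0,0,0]

```text
time_s: 12.55
tcp_pos: [0.556, 0.0868, 0.1988]
tcp_rot: [2.079, 2.355, -0.0]
force: [0.2, 0.6, 0.6]
grip_width: 0.0324
grasp_force: 0.0
```

Emit:
arm_command:
  increments:
    - [0,0,0,0,0]
    - [0,0,0,0,0]
    - [0,0,0,0,0]
    - [0,0,0,0,0]

```text
time_s: 12.95
tcp_pos: [0.5562, 0.0868, 0.1988]
tcp_rot: [2.079, 2.355, 0.001]
force: [1.6, 0.2, -0.9]
grip_width: 0.0275
grasp_force: 30.0
```

Gripped. I slide along tool x, watching the force.

Emit:
arm_command:
  increments:
    - [0,0.3,0,0,0]
    - [0,0.7,0,0,0]
    - [0,1,0,0,0]
    - [0,1,0,0,0]
    - [0,1,0,0,0]
    - [0,1,0,0,0]
    - [0,1,0,0,0]
    - [0,1,0,0,0]
  grip_force: 40

```text
time_s: 13.75
tcp_pos: [0.5485, 0.151, 0.1987]
tcp_rot: [2.081, 2.347, -0.008]
force: [1.1, -12.0, 4.0]
grip_width: 0.0275
grasp_force: 40.0
```

Emit:
arm_command:
  increments:
    - [0,1,0,0,0]
    - [0,0.8,0,0,0]
    - [0,0.5,0,0,0]
    - [0,0.3,0,0,0]
    - [0,0,0,0,0]
    - [0,0,0,0,0]

```text
time_s: 14.35
tcp_pos: [0.545, 0.1806, 0.1987]
tcp_rot: [2.08, 2.352, -0.001]
force: [3.5, -4.9, -0.3]
grip_width: 0.0278
grasp_force: 40.0
```

```bash
cat >> h.py <<'E'
def along():
    s=observe();u=np.array([np.cos(np.radians(97.1)),np.sin(np.radians(97.1))]);n=np.array([u[1],-u[0]])
    d=np.array(s["tcp_pos"][:2])-[.556,.0868];F=np.array(s["force"])
    print("t",round(s["time_s"],2),"slid mm",(1000*d@u).round(1),"lat",(1000*d@n).round(1),"Falong",(F[:2]@u).round(1),"Flat",(F[:2]@n).round(1),"Fz",F[2].round(1))
E
python3 - <<'E'
from h import *
for k in range(3): get_image("top"); along()
s=get_image("scene")
for n in("guard","bar","knob"):print(n,[(np.round(d["position"],3).tolist(),round(d["conf"],2)) for d in mark_of("scene",n)])
cv2.imwrite("pics/s5.png",cv2.resize(s[80:240,240:360],None,fx=4,fy=3.75,interpolation=cv2.INTER_CUBIC))
E
```

```text
t 14.4 slid mm 94.5 lat 0.7 Falong -4.1 Flat 3.5 Fz -0.8
t 14.45 slid mm 94.6 lat 0.7 Falong -4.3 Flat 2.6 Fz -0.2
t 14.5 slid mm 94.6 lat 0.7 Falong -5.3 Flat 4.3 Fz -0.3
guard [([0.356, -0.514, 0.105], 0.85), ([0.56, 0.083, 0.206], 0.64), ([0.302, -0.365, 0.083], 0.58), ([0.558, 0.072, 0.003], 0.51)]
bar [([0.559, 0.085, 0.168], 0.91), ([0.367, -0.147, 0.0], 0.56)]
knob [([0.546, 0.18, 0.218], 0.68), ([0.756, -0.106, -0.002], 0.65)]
```

View pics/s5.png

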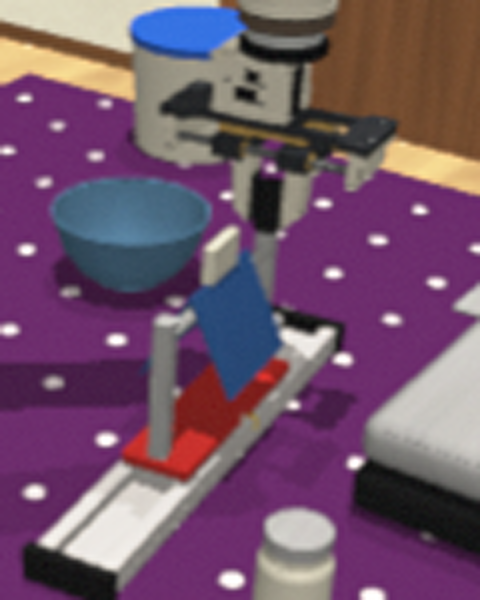

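The carriage has slid 94.6 mm with the guard riding on it. The yellow mark at (250,420) is just ahead of the carriage's middle at about (238,418). From here I go on in small steps, by feel.

Emit:
arm_command:
  increments:
    - [0,0.3,0.05,0,0]
    - [0,0.3,0,0,0]
    - [0,0.3,0,0,0]
    - [0,0,0,0,0]

```text
time_s: 15.1
tcp_pos: [0.544, 0.1897, 0.1988]
tcp_rot: [2.08, 2.353, -0.002]
force: [2.1, -3.5, -0.2]
grip_width: 0.0271
grasp_force: 40.0
```

```bash
python3 -c "
from h import *
along()"
```

```text
t 15.1 slid mm 103.6 lat 0.8 Falong -3.7 Flat 1.6 Fz -0.2
```

Emit:
arm_command:
  increments:
    - [0,0.2,0,0,0]
    - [0,0.2,0,0,0]
    - [0,0,0,0,0]

```text
time_s: 15.4
tcp_pos: [0.5435, 0.1936, 0.1987]
tcp_rot: [2.08, 2.353, -0.002]
force: [2.2, -4.7, 1.2]
grip_width: 0.0272
grasp_force: 40.0
```

```bash
python3 -c "
from h import *
along()"
```

```text
t 15.4 slid mm 107.6 lat 0.8 Falong -4.9 Flat 1.6 Fz 1.2
```

Emit:
arm_command:
  increments:
    - [0,0.2,0,0,0]
    - [0,0,0,0,0]
    - [0,0,0,0,0]

```text
time_s: 15.7
tcp_pos: [0.5432, 0.196, 0.1987]
tcp_rot: [2.079, 2.353, -0.001]
force: [2.1, -4.9, 0.4]
grip_width: 0.0274
grasp_force: 40.0
```

```bash
python3 -c "
from h import *
along()"
```

```text
t 15.7 slid mm 110.0 lat 0.8 Falong -5.1 Flat 1.5 Fz 0.4
```

Emit:
arm_command:
  increments:
    - [0,0.2,0,0,0]
    - [0,0,0,0,0]
    - [0,0,0,0,0]

```text
time_s: 16.0
tcp_pos: [0.5429, 0.1987, 0.1988]
tcp_rot: [2.079, 2.354, 0.0]
force: [3.4, -3.0, -1.4]
grip_width: 0.0273
grasp_force: 40.0
```

```bash
python3 -c "
from h import *
along()"
```

```text
t 16.0 slid mm 112.7 lat 0.8 Falong -3.4 Flat 3.0 Fz -1.4
```

Emit:
arm_command:
  increments:
    - [0,0.2,0,0,0]
    - [0,0,0,0,0]
    - [0,0,0,0,0]

```text
time_s: 16.3
tcp_pos: [0.5424, 0.2031, 0.1988]
tcp_rot: [-2.077, -2.355, -0.005]
force: [6.0, 2.1, -4.6]
grip_width: 0.0273
grasp_force: 40.0
```

```bash
python3 -c "
from h import *
along()"
```

```text
t 16.3 slid mm 117.0 lat 0.8 Falong 1.4 Flat 6.2 Fz -4.6
```

Emit:
arm_command:
  increments:
    - [0,0.1,0,0,0]
    - [0,0,0,0,0]
    - [0,0,0,0,0]

```text
time_s: 16.6
tcp_pos: [0.5423, 0.2037, 0.1988]
tcp_rot: [-2.077, -2.356, -0.004]
force: [5.7, 1.5, -3.7]
grip_width: 0.0271
grasp_force: 40.0
```

```bash
python3 -c "
from h import *
along()"
```

```text
t 16.6 slid mm 117.7 lat 0.8 Falong 0.8 Flat 5.8 Fz -3.7
```

The notch pulled it in: the carriage ran ahead of the command and the force sign flipped. I creep to the centre and relieve the side force.

Emit:
arm_command:
  increments:
    - [0,0.1,0.08,0,0]
    - [0,0,0,0,0]
    - [0,0,0,0,0]

```text
time_s: 16.9
tcp_pos: [0.5422, 0.204, 0.1987]
tcp_rot: [-2.077, -2.355, -0.001]
force: [2.0, 0.8, -2.0]
grip_width: 0.0275
grasp_force: 40.0
```

```bash
python3 -c "
from h import *
along()"
```

```text
t 16.9 slid mm 118.0 lat 0.8 Falong 0.6 Flat 2.1 Fz -2.0
```

Emit:
arm_command:
  increments:
    - [0,0.1,0,0,0]
    - [0,0,0,0,0]
    - [0,0,0,0,0]

```text
time_s: 17.2
tcp_pos: [0.5423, 0.204, 0.1987]
tcp_rot: [-2.079, -2.355, 0.001]
force: [-0.6, -0.6, 2.1]
grip_width: 0.0273
grasp_force: 40.0
```

```bash
python3 -c "
from h import *
along()"
```

```text
t 17.2 slid mm 118.0 lat 0.9 Falong -0.6 Flat -0.6 Fz 2.1
```

Emit:
arm_command:
  increments:
    - [0,0.1,0,0,0]
    - [0,0,0,0,0]
    - [0,0,0,0,0]

```text
time_s: 17.5
tcp_pos: [0.5423, 0.2042, 0.1987]
tcp_rot: [2.079, 2.354, -0.003]
force: [-3.2, -4.4, 3.4]
grip_width: 0.0273
grasp_force: 40.0
```

```bash
python3 -c "
from h import *
along()"
```

```text
t 17.5 slid mm 118.2 lat 0.9 Falong -3.9 Flat -3.7 Fz 3.4
```

It now stays at 118 mm while the command advances, so it is seated, and this agrees with the yellow mark's 118 mm. I take back the last millimetre and verify.

Emit:
arm_command:
  increments:
    - [0,-0.1,0,0,0]
    - [0,0,0,0,0]
    - [0,0,0,0,0]
    - [0,0,0,0,0]

```text
time_s: 17.9
tcp_pos: [0.5423, 0.2042, 0.1987]
tcp_rot: [-2.079, -2.355, 0.001]
force: [-3.6, -2.1, 4.4]
grip_width: 0.0274
grasp_force: 40.0
```

```bash
python3 - <<'E'
from h import *
along()
s=get_image("scene")
for n in("guard","bar","knob","bowl","shaker","cup"):print(n,[(np.round(d["position"],3).tolist(),round(d["conf"],2)) for d in mark_of("scene",n)])
cv2.imwrite("pics/s6.png",cv2.resize(s[80:240,240:360],None,fx=4,fy=3.75,interpolation=cv2.INTER_CUBIC));along()
E
```

```text
t 17.9 slid mm 118.2 lat 0.9 Falong -1.7 Flat -3.8 Fz 4.4
guard [([0.309, -0.366, 0.078], 0.95), ([0.355, -0.514, 0.108], 0.83), ([0.553, 0.106, 0.211], 0.56), ([0.753, -0.107, 0.0], 0.51)]
bar [([0.556, 0.11, 0.171], 0.92)]
knob [([0.542, 0.206, 0.218], 0.98)]
bowl [([0.308, 0.313, 0.001], 0.86), ([0.712, -0.324, -0.003], 0.5)]
shaker [([0.752, -0.107, 0.001], 0.79), ([0.555, 0.107, 0.208], 0.2)]
cup [([0.37, -0.148, 0.0], 0.63)]
t 18.25 slid mm 118.2 lat 0.9 Falong -2.4 Flat -3.7 Fz 5.0
```

View pics/s6.png

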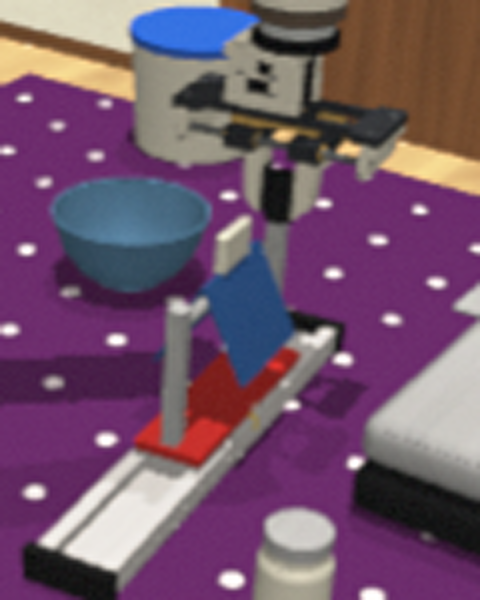

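The picture shows the guard hanging on the bar with its fin at (235,245), the knob in the grip at (275,190), and the yellow mark at (252,415) by the carriage's middle. The forces are small and steady, so I hand it in.

```bash
python3 -c "
from cell import *
print(sign_off())"
```

```text
the job is handed in; nothing more can be done
None
```

The blue guard hangs on the carriage's bar, the carriage is seated in the notch after sliding 118 mm (matching the yellow mark), and the knob is still gripped; I handed the job in at about 18 s, and the bowl, shaker, tray and cup were never touched.

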